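# Lock the wafer stage spindle before unloading

### The job

Lock the rotary wafer stage so that it can be unloaded: with the fingertips, push the upright turning post round until the slot in the edge of the locking disc faces the lock bar, then push the bar by its tab through the slot until it is fully home, and take the hand away. Only push the post and the tab, never grip or force them; do not touch the chuck or the wafer, and leave everything else on the deck where it is.

Things in the scene. Friction and masses are not known exactly. Their poses are not given: they have to be found in the camera images.
- stage: The fixed rotary stage: a black base plate 360 x 250 x 12 mm screwed to the deck (from 125 mm behind the disc's axis to 235 mm ahead of it along the stage's x), with a bearing, the locking disc and the lock bar. Origin on the disc's axis at deck height; x points level from the axis out along the lock bar, z up.
- stage_axis (a point): Centre of the bare aluminium locking disc at its top face, 40 mm above the deck; axes as the stage's. The disc is 210 mm across and 12 mm thick, with tick marks round its rim and ONE radial slot cut in the rim, 18 mm wide and 41 mm deep, its mouth widened to 24 mm.
- disc (a joint): Angle of the disc (rad), growing anticlockwise seen from above. At 0, and just as well at 6.283, the slot faces the lock bar; the disc turns freely either way between -0.6 and 6.88, about 0.1 N m of friction (1 to 2 N at the post), and stays where it is left.
- slot_mouth (a point): Middle of the slot's mouth, on the rim of the disc at its top face, 105 mm from the centre; turns with the disc.
- post: The turning post, a plain steel pin 16 mm in diameter and 35 mm tall standing on the disc 82 mm from its centre, straight opposite the slot; its origin is the middle of its foot, 40 mm above the deck, its top 75 mm above the deck. It turns with the disc. Between it and the chuck there are 24 mm.
- post_mid (a point): The post's axis at half its height, 57.5 mm above the deck.
- chuck: The round wafer chuck in the middle of the disc, carrying a bare silicon wafer 100 mm across; origin at the centre of its foot, 40 mm above the deck; the wafer's face is 53.5 mm above the deck. Not to be touched.
- bar (a joint): Travel of the lock bar (m): 0 fully withdrawn, 0.046 fully home (the tab is then stopped at the guide block), growing towards the disc's centre. The nose meets the rim at about 0.013. About 2.5 N of friction; it stays where it is left.
- bar_nose (a point): Tip of the lock bar's rounded nose, at the bar's mid-thickness, 34 mm above the deck. The bar is steel, 14 mm wide, 10 mm thick, and slides level along the stage's x in an aluminium guide block (118 to 166 mm from the axis, 60 mm wide, top 47 mm above the deck; screw heads 3 mm higher). Out of line it strikes the disc's rim; within about 5 mm at the rim it centres the disc by itself as it enters.
- tab: The upright steel thumb tab at the outer end of the lock bar: a plate 8 mm thick along the bar, 26 mm wide, from 29 to 73 mm above the deck; its origin is the middle of its lower edge, 216 mm from the disc's centre when the bar is fully withdrawn and 170 mm when home. Push on its outer face; 5 to 10 N is enough, and it stops hard at the end.
- tab_mid (a point): Middle of the tab, 56.5 mm above the deck.
- tweezers: Bystander: steel wafer tweezers, 130 mm long and 7 mm high, lying on the base plate beside the lock bar (at the bar's left, seen along the stage's x axis); origin at the middle, underneath.
- objective: Bystander: a steel microscope objective, 30 mm in diameter and 42 mm tall, standing on the base plate on the other side of the lock bar; origin at the middle of its foot.
- shipper: Bystander: a flat round wafer box, 120 mm across and 18 mm high, lying to the right of the stage; origin underneath.
- solvent: Bystander: a white plastic bottle, 62 mm in diameter and 150 mm tall, to the right of the stage; origin underneath.
- hexdriver: Bystander: a screwdriver with a black handle, 190 mm long, lying to the left of the stage.
- tray: Bystander: an open grey parts tray, 140 x 100 x 35 mm, to the left of the stage; origin underneath.
- jar: Bystander: a small brown glass jar with a black lid, 60 mm in diameter and 60 mm tall, to the left of the stage; origin underneath.

How it is judged (in metres and radians):
On the way, in this order (a step that is already met when the one before it is completed fails the run):
1. the disc is turned until its slot faces the lock bar (within 12.5 mm at the rim), with the bar still out of the slot (x of slot_mouth in the frame of stage_axis above 0.09 m and y of slot_mouth in the frame of stage_axis between -0.0125 and 0.0125 m and value of joint bar below 0.02 m), for 0.1 s.
2. the bar is pushed through the slot until it is home (value of joint bar above 0.042 m), for 0.2 s.
At the end, for the whole second after the job is handed in: The lock bar is at rest within 4 mm of fully home, in the slot of the disc (slot within 4 mm of the bar's line at the rim), and the disc is at rest (value of joint bar above 0.042 m and x of slot_mouth in the frame of stage_axis above 0.09 m and y of slot_mouth in the frame of stage_axis between -0.004 and 0.004 m and velocity of joint bar between -0.01 and 0.01 m/s and velocity of joint disc between -0.05 and 0.05 rad/s); the robot touches nothing.
It fails at once if the chuck or the wafer is touched (contact force between any of the arm, the fingers and chuck above 0.5 N).
It fails at once if the post is gripped or forced (over 30 N) (contact force between the fingers and post above 30 N).
It fails at once if the tab is gripped or forced (over 40 N) (contact force between the fingers and tab above 40 N).
It fails at once if the tweezers or the objective on the base plate are moved (over 15 mm), lifted or knocked over (distance of any of tweezers, objective from where it was at the start of the episode above 0.015 m or angle between objective's own z axis and vertical above 0.4 rad).
It fails at once if another thing on the deck is moved (over 15 mm), lifted or knocked over (distance of any of shipper, solvent, hexdriver, tray, jar from where it was at the start of the episode above 0.015 m or angle between any of solvent, jar's own z axis and vertical above 0.4 rad).
It also fails if it takes over 64 s, if anything falls off the work surface, if the arm or the gripper's body presses on something with over 40 N, if the wrist force passes 120 N, or if a joint passes its speed limit or range.

### The arm

A 6-joint arm with a two-finger parallel gripper is mounted at the origin on the work surface. World frame = base frame: x ahead of the robot, y to its left, z up, the work surface at z = 0. Lengths are in mm, angles in rad, forces in N, time in s.
With the tool pointing down it reaches from about 300 to 775 mm from the base axis. Payload 14.6 kg.
Tool frame: the origin (TCP) lies at the very end of the fingers, on their centre line; the grasp point (between the pads) lies 19 mm behind it; y points along the fingers, z is the direction in which the jaws open and shut, and the axes are right-handed (so a half turn about y gives the same grasp; the last joint's range is limited). The gripper opens to 94 mm and grips with 3 to 60 N. Pads are 16 mm wide; open, the fingers measure 119 mm over their backs; the gripper's body (75 mm by 177 mm) begins 78 mm behind the grasp point.
Start: joints at [1.14, 0.3, 1.521, -0, 1.321, -0.067], TCP at [195.702, 513.994, 205.446] pointing down, gripper open.
Joint ranges: [-3.03, 3.03], [-0.79, 2.21], [0.23, 2.52], [-1.04, 4.18], [0, 3.07], [-2.55, 2.55]. Speed limits (rad/s): [2.22, 2.22, 2.57, 3.14, 3.14, 3.14].

### API

Orientations are given as [roll, pitch, yaw] about the fixed x, y, z axes, in that order (R = Rz(yaw) Ry(pitch) Rx(roll)).
In Python, from cell import monitor, optics, manip gives the robot as it stands.
- The arm moves only by the shell command python3 -m creep 'ROWS' [FORCE]. ROWS is JSON, a list of rows, each an object of numbers: "tx", "ty", "tz": the shift along the tool's x, y, z scaled (see below); "turn": the turn about the tool's y scaled (see below); "fingers": the finger opening in mm, from 0 to 94. In form: [{"tx": .., "ty": .., "tz": .., "turn": .., "fingers": ..}, ...]. A call has 1 to 20 rows; each row is the pose to reach, as a shift and turn from the pose measured when the call began, along the tool's axes at that moment, turning the shorter way round; what a row does not reach only later rows make up. The controller multiplies each number of a shift by 200 mm and each number of a turn by pi rad. A row lasts 1/10 s, in which the tool goes at most 50 mm and 8.59 degrees, less where a joint would pass 70% of its speed; a pose out of reach is approached as far as the arm can. A call with a number of a shift or a turn outside -1 to 1 is refused whole. A call with a gripper value outside its range is refused whole. The fingers move at their own pace and stop on an object; FORCE is the grip in N (left out, the last holds). Time passes only in rows, so rows that repeat a pose let the fingers close. It gives the time, the measured TCP pose, the force and the opening at its end, in the units of the state.
- monitor.read_state(): the state, without advancing time (a new reading comes with each control period).
- optics.camera(name): name is "scene" or "top" or "wrist"; returns a dict with "frame" (480x640x3 uint8, red, green, blue), "range_z" (480x640 float32, mm along the optical axis (not along the pixel's ray), 0 where there is no reading), "fx", "fy", "cx", "cy" (pixels), "R" (3x3) and "t" (3): a world point X has camera coordinates R X + t; the wrist camera has in their place "mount" (4x4, takes a point from camera to tool coordinates, whose origin is the TCP and whose axes are the tool frame's). Camera axes: x right, y down, z forward; pixel columns grow to the right and rows downward; lengths in mm; the calibration is good to about 2 mm. A picture is of the moment at which its call begins: read the wrist's pose just before it.
- manip.sign_off(): hands the job in, once; it reports no verdict.
The state is a dict: "clock": time; "joints": joint angles; "qd": joint speeds; "effort": joint torques, N m; "eef_pos": TCP position; "eef_rot": TCP orientation; "wrist_force": force on the tool from outside, world axes, zero at the start; "moment": the same for the moment, N m; "finger_gap": finger opening in mm.
Only numpy, scipy, OpenCV 4.12 (cv2) and the standard library are available. Lean on these libraries where they do the work, as an engineer would, in place of code of your own. Each camera call takes 0.05 s, during which the arm holds its last target.

## Working session

There is one attempt and no reset: what is moved stays moved. The work goes in short steps, Python scripts to look and compute and a shell command to move; the robot and the scene stay as the last step left them, time stands still between calls to the robot, and variables do not carry over. Pictures are saved under pics/ and viewed, and the job is handed in when it is done.

```bash
ls; mkdir -p pics
python3 - <<'E'
from cell import monitor, optics
import cv2,pickle
print(monitor.read_state())
for n in ["scene","top"]:
    c=optics.camera(n); cv2.imwrite(f"pics/{n}0.png",c["frame"][:,:,::-1]); pickle.dump(c,open(f"{n}0.pkl","wb"))
    print(n,c["fx"],c["R"],c["t"])
E
```

```text
pics
{'clock': 0.0, 'joints': array([ 1.14040132e+00,  3.00486460e-01,  1.52158118e+00,  1.91111233e-05,
        1.32069135e+00, -6.66117360e-02]), 'qd': array([-1.82322017e-03,  2.00817256e-03, -4.01717142e-04, -8.18852356e-04,
       -8.89233766e-05, -5.25093833e-04]), 'effort': array([ 1.56479786e-03, -5.31807089e+01, -3.52749074e+01,  7.09227752e-02,
        2.42579577e-02, -6.85188456e-05]), 'eef_pos': array([195.59187571, 513.76746615, 204.87786007]), 'eef_rot': array([-1.57195885e+00,  9.61046652e-05, -3.63788067e-01]), 'wrist_force': array([ 0.11074688, -0.15987111,  0.7447651 ]), 'moment': array([-0.01883257, -0.07021304, -0.0060279 ]), 'finger_gap': 93.83718532567693}
scene 472.6989477239857 [[ 0.58458202  0.81122126 -0.01356165]
 [ 0.53505777 -0.39803068 -0.74517432]
 [-0.6098992   0.42835924 -0.66673182]] [-309.12527733 -283.12454874 1424.5265817 ]
top 444.23796502967855 [[-0.02855346 -0.999533   -0.01088513]
 [-0.97991606  0.03013974 -0.19711953]
 [ 0.19735555  0.00503807 -0.98031903]] [  4.22851412 569.52573515 905.38154691]
```

View pics/scene0.png

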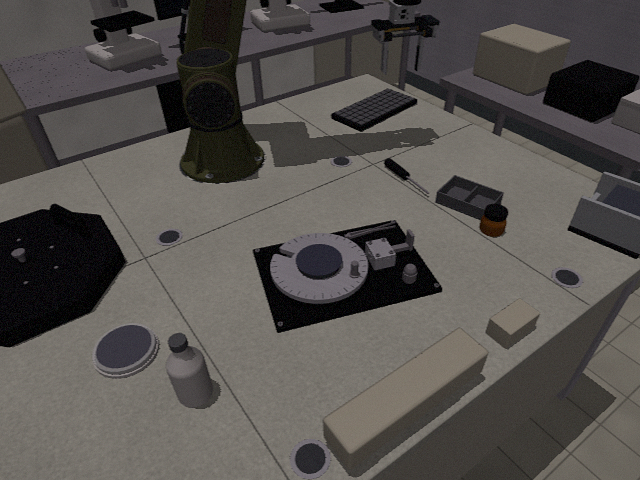

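View pics/top0.png

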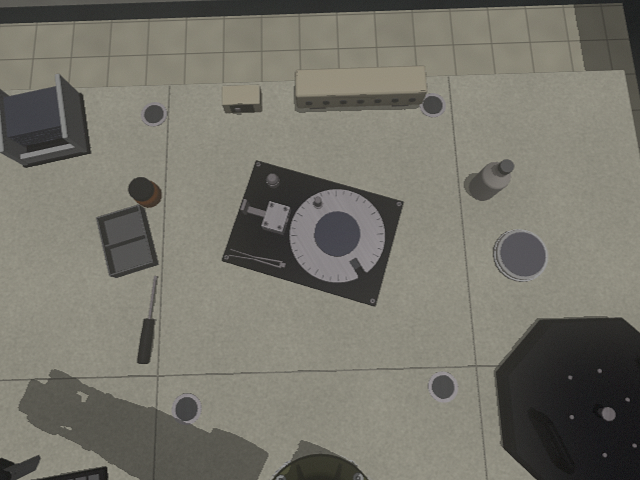

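```bash
cat > h.py <<'E'
import numpy as np,pickle,cv2
def ray(c,u,v,z):
    R=np.array(c["R"]);t=np.array(c["t"])
    d=R.T@np.array([(u-c["cx"])/c["fx"],(v-c["cy"])/c["fy"],1]); o=-R.T@t
    return o+d*(z-o[2])/d[2]
def proj(c,X):
    p=np.array(c["R"])@np.array(X)+np.array(c["t"]); return [c["fx"]*p[0]/p[2]+c["cx"],c["fy"]*p[1]/p[2]+c["cy"]]
E
python3 - <<'E'
from h import *
for n,(x0,y0,x1,y1) in dict(top=(215,150,415,310),scene=(245,210,445,335)).items():
    c=pickle.load(open(n+"0.pkl","rb"));im=c["frame"][y0:y1,x0:x1,::-1]
    im=cv2.convertScaleAbs(im,alpha=1.3)
    cv2.imwrite(f"pics/{n}z.png",cv2.resize(im,None,fx=3.75,fy=3.75,interpolation=cv2.INTER_CUBIC))
c=pickle.load(open("top0.pkl","rb"))
# world points via depth, height 37..43 bright
v,u=np.mgrid[:480,:640];d=c["range_z"]
P=np.stack([(u-c["cx"])/c["fx"]*d,(v-c["cy"])/c["fy"]*d,d],-1)-c["t"]
W=P@np.array(c["R"])
m=(d>0)&(abs(W[...,2]-40)<4)&(u>280)&(u<392)&(v>180)&(v<290)
pts=np.argwhere(m)[:,::-1].astype(np.float32)
print(m.sum())
w=np.array([ray(c,a,b,40)[:2] for a,b in pts],np.float32)
mm=np.zeros((480,640),np.uint8);mm[m]=255
cv2.imwrite("pics/mask.png",mm)
print(cv2.minEnclosingCircle(w))
for z in range(5): pass
g=c["range_z"];print(W[235,338],W[235,300])
E
```

```text
5023
((583.4436645507812, -44.02275848388672), 116.05388641357422)
[576.77474857 -56.17539432  53.18772246] [581.69743013  27.0491224   41.95181965]
```

View pics/topz.png

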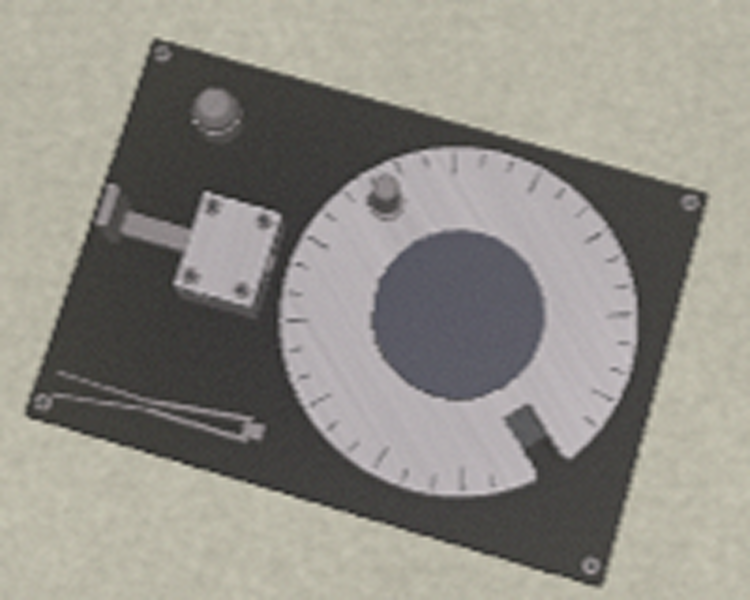

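View pics/scenez.png

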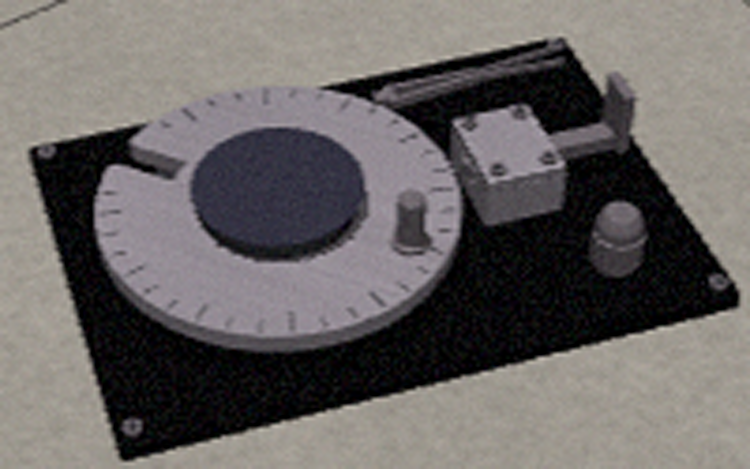

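Run:
```python
from h import *
c=pickle.load(open("top0.pkl","rb"))
Z=lambda u,v,z: ray(c,(u+.5)/3.75-.5+215,(v+.5)/3.75-.5+150,z)
k=[Z(155,38,12),Z(708,193,12),Z(602,586,12),Z(27,414,12)]
for p in k: print(p.round(1))
# stage fit: local coords: left-top
# stage x dir ~ from right to left
loc=np.array([[235,-125],[-125,-125],[-125,125],[235,125]],float) # sign check below
kk=np.array([p[:2] for p in k])
for s in (1,-1):
    L=loc*[1,s];a=L-L.mean(0);b=kk-kk.mean(0)
    U,S,V=np.linalg.svd(a.T@b);D=np.diag([1,np.linalg.det(V.T@U.T)]);R=V.T@D@U.T
    t=kk.mean(0)-R@L.mean(0);print(s,R,np.degrees(np.arctan2(R[1,0],R[0,0])),t,(L@R.T+t-kk).round(1))
# disc ellipse
g=cv2.cvtColor(c["frame"],cv2.COLOR_RGB2GRAY)
m=((g>90)*255).astype(np.uint8);m[:, :285]=0;m[:,390:]=0;m[:183]=0;m[290:]=0
m=cv2.morphologyEx(m,cv2.MORPH_CLOSE,np.ones((3,3)))
n,l,st,ce=cv2.connectedComponentsWithStats(m);i=1+np.argmax(st[1:,4]);print(st[i])
cn,_=cv2.findContours((l==i).astype(np.uint8),cv2.RETR_EXTERNAL,cv2.CHAIN_APPROX_NONE)
cn=max(cn,key=len)[:,0]
hull=cv2.convexHull(cn)[:,0]
w=np.array([ray(c,*q,40)[:2] for q in hull])
from scipy.optimize import least_squares
r=least_squares(lambda p:np.hypot(w[:,0]-p[0],w[:,1]-p[1])-p[2],[580,-50,105],loss="soft_l1");print(r.x)
print("wafer c",ray(c,(458+.5)/3.75-.5+215,(315+.5)/3.75-.5+150,53.5))
print("slot mouth",Z(555,470,40),"slot inner",Z(520,415,40),"post top",Z(383,187,75),"obj top",Z(214,104,54),"tab top",Z(108,203,73), "block", Z(229,246,47))
```

```text
[772.3 128.5  12. ]
[ 660.4 -211.4   12. ]
[ 423.7 -133.5   12. ]
[535.9 205.7  12. ]
1 [[ 0.31268091 -0.94985823]
 [ 0.94985823  0.31268091]] 71.7791311288701 [580.87042878 -54.93320305] [[ 0.8  0.7]
 [ 0.1 -1.4]
 [-0.7 -1. ]
 [-0.2  1.7]]
-1 [[ 0.31516656 -0.94903638]
 [ 0.94903638  0.31516656]] 71.62913110300919 [580.73371808 -54.88800124] [[-236.1   79.1]
 [-237.7   77.2]
 [ 236.3  -79.4]
 [ 237.6  -76.9]]
[ 289  189   96   93 5205]
[581.05201636 -54.01105203 105.11476981]
wafer c [579.83008468 -53.59377383  53.5       ]
slot mouth [ 489.49191055 -106.71586599   40.        ] slot inner [522.16289676 -87.94218432  40.        ] post top [652.00924583 -12.3496403   75.        ] obj top [712.78004178  87.08192605  54.        ] tab top [648.04949787 146.74406863  73.        ] block [626.99245629  79.69376141  47.        ]
```

```bash
cat > go.py <<'E'
import sys,numpy as np
from scipy.spatial.transform import Rotation as Rn
from cell import monitor
C=np.array([580.7,-54.4]);YS=np.radians(71.7)
def need(x,y,z,psi):
    s=monitor.read_state();R=Rn.from_euler("xyz",s["eef_rot"]).as_matrix()
    d=R.T@(np.array([x,y,z])-s["eef_pos"])/200
    p=np.arctan2(R[1,0],R[0,0]);t=-((np.radians(psi)-p+np.pi)%(2*np.pi)-np.pi)/np.pi
    print("clk %.2f"%s["clock"],"pos",s["eef_pos"].round(1),"psi %.1f"%np.degrees(p),"F",s["wrist_force"].round(1),"gap %.1f"%s["finger_gap"],"| target",np.round([x,y,z,psi],1),"-> tx,ty,tz",d.round(3),"turn %.3f"%t)
def post(phi,r=84,z=52):  # phi world deg
    a=np.radians(phi);need(*(C+r*np.array([np.cos(a),np.sin(a)])),z,phi)
def stg(x,y,z,psi=-108.3):
    a=YS;need(C[0]+x*np.cos(a)-y*np.sin(a),C[1]+x*np.sin(a)+y*np.cos(a),z,psi)
if __name__=="__main__":
    for a in sys.argv[1:]: eval(a)
E
python3 go.py "post(30.5,z=130)"
```

```text
clk 0.10 pos [195.6 513.8 205. ] psi -20.8 F [ 0.2  0.  -0.3] gap 94.4 | target [653.1 -11.8 130.   30.5] -> tx,ty,tz [ 3.073  0.376 -1.642] turn -0.285
```

```bash
python3 -m creep '[{"tx":1,"ty":0,"tz":-0.55,"turn":0,"fingers":40},{"tx":1,"ty":0,"tz":-0.55,"turn":0,"fingers":40},{"tx":1,"ty":0,"tz":-0.55,"turn":0,"fingers":40},{"tx":1,"ty":0,"tz":-0.55,"turn":0,"fingers":40},{"tx":1,"ty":0,"tz":-0.55,"turn":0,"fingers":40}]' 5; python3 go.py "post(30.5,z=130)"
```

```text
clock: 0.6
eef_pos: [344.9, 337.4, 204.9]
eef_rot: [-1.572, -0.0, -0.366]
wrist_force: [0.1, 1.2, -0.3]
finger_gap: 57.1
clk 0.60 pos [344.9 337.4 204.9] psi -20.9 F [ 0.1  1.2 -0.3] gap 57.1 | target [653.1 -11.8 130.   30.5] -> tx,ty,tz [ 2.063  0.376 -1.079] turn -0.286
```

```bash
python3 -m creep '[{"tx":1,"ty":0,"tz":-0.53,"turn":0,"fingers":40},{"tx":1,"ty":0,"tz":-0.53,"turn":0,"fingers":40},{"tx":1,"ty":0,"tz":-0.53,"turn":0,"fingers":40},{"tx":1,"ty":0,"tz":-0.53,"turn":0,"fingers":40},{"tx":1,"ty":0,"tz":-0.53,"turn":0,"fingers":40}]'; python3 go.py "post(30.5,z=130)"
```

```text
clock: 1.1
eef_pos: [495.3, 164.1, 204.8]
eef_rot: [-1.573, 0.0, -0.368]
wrist_force: [0.5, 0.3, -0.0]
finger_gap: 40.0
clk 1.10 pos [495.3 164.1 204.8] psi -21.1 F [ 0.5  0.3 -0. ] gap 40.0 | target [653.1 -11.8 130.   30.5] -> tx,ty,tz [ 1.052  0.375 -0.536] turn -0.286
```

```bash
python3 -m creep '[{"tx":1,"ty":0.3,"tz":-0.53,"turn":-0.286,"fingers":40},{"tx":1,"ty":0.3,"tz":-0.53,"turn":-0.286,"fingers":40},{"tx":1,"ty":0.3,"tz":-0.53,"turn":-0.286,"fingers":40},{"tx":1,"ty":0.3,"tz":-0.53,"turn":-0.286,"fingers":40},{"tx":1,"ty":0.3,"tz":-0.53,"turn":-0.286,"fingers":40},{"tx":1,"ty":0.3,"tz":-0.53,"turn":-0.286,"fingers":40},{"tx":1,"ty":0.3,"tz":-0.53,"turn":-0.286,"fingers":40},{"tx":1,"ty":0.3,"tz":-0.53,"turn":-0.286,"fingers":40}]'; python3 go.py "post(30.5,z=130)"
```

```text
clock: 1.9
eef_pos: [643.5, -6.4, 144.9]
eef_rot: [-1.572, 0.002, 0.527]
wrist_force: [0.0, 1.2, -0.5]
finger_gap: 40.2
clk 1.90 pos [643.5  -6.4 144.9] psi 30.2 F [ 0.   1.2 -0.5] gap 40.2 | target [653.1 -11.8 130.   30.5] -> tx,ty,tz [ 0.028  0.075 -0.047] turn -0.002
```

Check with the wrist camera before lowering.

```bash
python3 -m creep '[{"tx":0.028,"ty":0.075,"tz":-0.047,"turn":0,"fingers":40},{"tx":0.028,"ty":0.075,"tz":-0.047,"turn":0,"fingers":40},{"tx":0.028,"ty":0.075,"tz":-0.047,"turn":0,"fingers":40}]'
python3 - <<'E'
from cell import optics,monitor
import cv2
c=optics.camera("wrist");print(c["mount"],c["fx"]);cv2.imwrite("pics/w1.png",cv2.convertScaleAbs(c["frame"][:,:,::-1],alpha=1.4))
E
```

```text
clock: 2.2
eef_pos: [652.7, -11.1, 130.3]
eef_rot: [-1.572, 0.002, 0.526]
wrist_force: [0.4, 0.5, 0.6]
finger_gap: 40.0
[[-1.98932137e-04  9.71599077e-01  2.36633037e-01 -6.80595998e+01]
 [ 5.00336209e-04 -2.36632915e-01  9.71598998e-01 -1.79179662e+02]
 [ 9.99999855e-01  3.11678341e-04 -4.39052307e-04  3.51933792e-01]
 [ 0.00000000e+00  0.00000000e+00  0.00000000e+00  1.00000000e+00]] 415.61745027497926
```

View pics/w1.png

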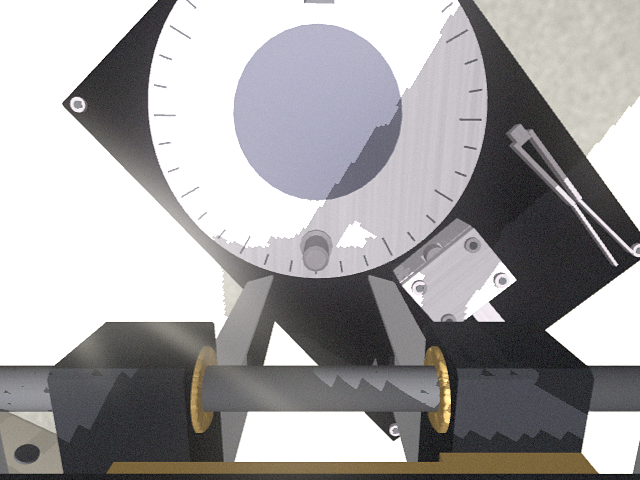

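```bash
python3 -m creep '[{"tx":0,"ty":0.13,"tz":-0.008,"turn":0,"fingers":40},{"tx":0,"ty":0.26,"tz":-0.008,"turn":0,"fingers":40},{"tx":0,"ty":0.34,"tz":-0.008,"turn":0,"fingers":40},{"tx":0,"ty":0.39,"tz":-0.008,"turn":0,"fingers":40},{"tx":0,"ty":0.39,"tz":-0.008,"turn":0,"fingers":40}]'; python3 go.py "post(20)" "post(10)" "post(0)" "post(-10)"
```

```text
clock: 2.75
eef_pos: [653.3, -12.4, 52.0]
eef_rot: [-1.571, 0.002, 0.526]
wrist_force: [-0.6, 0.2, -0.3]
finger_gap: 39.9
clk 2.75 pos [653.3 -12.4  52. ] psi 30.1 F [-0.6  0.2 -0.3] gap 39.9 | target [659.6 -25.7  52.   20. ] -> tx,ty,tz [-0.006  0.    -0.073] turn 0.056
clk 2.75 pos [653.3 -12.4  52. ] psi 30.1 F [-0.6  0.2 -0.3] gap 39.9 | target [663.4 -39.8  52.   10. ] -> tx,ty,tz [-0.025  0.    -0.144] turn 0.112
clk 2.75 pos [653.3 -12.4  52. ] psi 30.1 F [-0.6  0.2 -0.3] gap 39.9 | target [664.7 -54.4  52.    0. ] -> tx,ty,tz [-0.056  0.    -0.21 ] turn 0.167
clk 2.75 pos [653.3 -12.4  52. ] psi 30.1 F [-0.6  0.2 -0.3] gap 39.9 | target [663.4 -69.   52.  -10. ] -> tx,ty,tz [-0.098  0.    -0.27 ] turn 0.223
```

```bash
python3 -m creep '[{"tx":0,"ty":0,"tz":-0.0147,"turn":0.011,"fingers":40},{"tx":-0.001,"ty":0,"tz":-0.0293,"turn":0.022,"fingers":40},{"tx":-0.002,"ty":0,"tz":-0.044,"turn":0.033,"fingers":40},{"tx":-0.004,"ty":0,"tz":-0.0585,"turn":0.044,"fingers":40},{"tx":-0.006,"ty":0,"tz":-0.073,"turn":0.056,"fingers":40},{"tx":-0.009,"ty":0,"tz":-0.087,"turn":0.067,"fingers":40},{"tx":-0.014,"ty":0,"tz":-0.109,"turn":0.083,"fingers":40},{"tx":-0.021,"ty":0,"tz":-0.13,"turn":0.1,"fingers":40},{"tx":-0.028,"ty":0,"tz":-0.15,"turn":0.117,"fingers":40},{"tx":-0.036,"ty":0,"tz":-0.171,"turn":0.133,"fingers":40},{"tx":-0.046,"ty":0,"tz":-0.191,"turn":0.15,"fingers":40},{"tx":-0.056,"ty":0,"tz":-0.21,"turn":0.167,"fingers":40}]'; python3 go.py "post(0)" "post(-30)"
python3 - <<'E'
from cell import optics
import cv2
c=optics.camera("top");im=c["frame"][150:310,215:415,::-1]
cv2.imwrite("pics/t2.png",cv2.resize(im,None,fx=3.75,fy=3.75,interpolation=cv2.INTER_CUBIC))
E
```

```text
clock: 3.95
eef_pos: [665.3, -54.4, 53.7]
eef_rot: [-1.572, -0.0, -0.001]
wrist_force: [-0.3, 0.9, -0.0]
finger_gap: 40.0
clk 3.95 pos [665.3 -54.4  53.7] psi -0.1 F [-0.3  0.9 -0. ] gap 40.0 | target [664.7 -54.4  52.    0. ] -> tx,ty,tz [-0.003  0.008 -0.   ] turn -0.000
clk 3.95 pos [665.3 -54.4  53.7] psi -0.1 F [-0.3  0.9 -0. ] gap 40.0 | target [653.4 -96.4  52.  -30. ] -> tx,ty,tz [-0.059  0.009 -0.21 ] turn 0.166
```

View pics/t2.png

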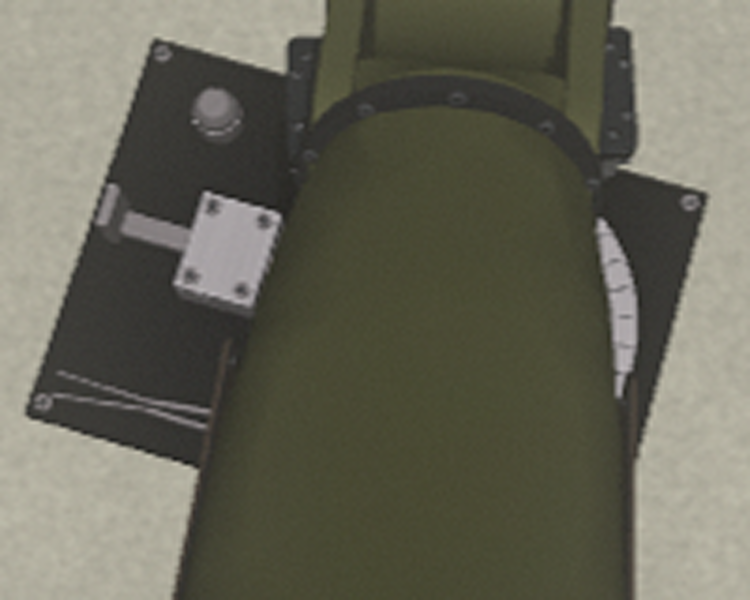

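```bash
python3 -m creep '[{"tx":-0.003,"ty":0.008,"tz":-0.029,"turn":0.022,"fingers":40},{"tx":-0.006,"ty":0.008,"tz":-0.0585,"turn":0.044,"fingers":40},{"tx":-0.011,"ty":0.008,"tz":-0.087,"turn":0.067,"fingers":40},{"tx":-0.018,"ty":0.008,"tz":-0.116,"turn":0.089,"fingers":40},{"tx":-0.027,"ty":0.008,"tz":-0.144,"turn":0.111,"fingers":40},{"tx":-0.038,"ty":0.008,"tz":-0.171,"turn":0.133,"fingers":40},{"tx":-0.051,"ty":0.008,"tz":-0.197,"turn":0.156,"fingers":40},{"tx":-0.066,"ty":0.008,"tz":-0.223,"turn":0.178,"fingers":40},{"tx":-0.082,"ty":0.008,"tz":-0.247,"turn":0.2,"fingers":40},{"tx":-0.1,"ty":0.008,"tz":-0.27,"turn":0.222,"fingers":40}]'; python3 go.py "post(-40)"
python3 - <<'E'
from cell import optics
import cv2
c=optics.camera("wrist");cv2.imwrite("pics/w2.png",cv2.convertScaleAbs(c["frame"][:,:,::-1],alpha=1.2))
E
```

```text
clock: 5.0
eef_pos: [645.5, -108.9, 53.4]
eef_rot: [-1.571, -0.003, -0.704]
wrist_force: [-0.2, 3.0, -0.7]
finger_gap: 40.0
clk 5.00 pos [ 645.5 -108.9   53.4] psi -40.3 F [-0.2  3.  -0.7] gap 40.0 | target [ 645.  -108.4   52.   -40. ] -> tx,ty,tz [-0.004  0.007  0.   ] turn -0.002
```

View pics/w2.png

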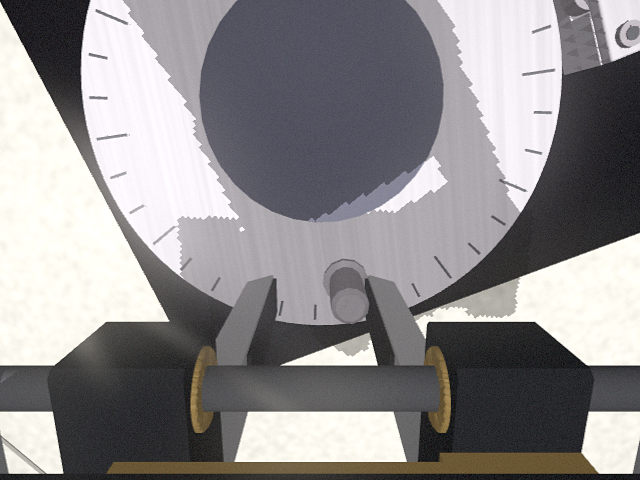

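```bash
python3 -m creep '[{"tx":-0.003,"ty":0.007,"tz":-0.029,"turn":0.022,"fingers":40},{"tx":-0.006,"ty":0.007,"tz":-0.0585,"turn":0.044,"fingers":40},{"tx":-0.011,"ty":0.007,"tz":-0.087,"turn":0.067,"fingers":40},{"tx":-0.018,"ty":0.007,"tz":-0.116,"turn":0.089,"fingers":40},{"tx":-0.027,"ty":0.007,"tz":-0.144,"turn":0.111,"fingers":40},{"tx":-0.038,"ty":0.007,"tz":-0.171,"turn":0.133,"fingers":40},{"tx":-0.051,"ty":0.007,"tz":-0.197,"turn":0.156,"fingers":40},{"tx":-0.066,"ty":0.007,"tz":-0.223,"turn":0.178,"fingers":40},{"tx":-0.082,"ty":0.007,"tz":-0.247,"turn":0.2,"fingers":40},{"tx":-0.1,"ty":0.007,"tz":-0.27,"turn":0.222,"fingers":40}]'; python3 go.py "post(-80)" "post(-116)"
python3 - <<'E'
from cell import optics
import cv2
c=optics.camera("wrist");cv2.imwrite("pics/w3.png",cv2.convertScaleAbs(c["frame"][:,:,::-1],alpha=1.2))
E
```

```text
clock: 6.05
eef_pos: [595.3, -137.5, 53.1]
eef_rot: [-1.568, -0.003, -1.406]
wrist_force: [1.4, 0.6, 0.3]
finger_gap: 40.2
clk 6.05 pos [ 595.3 -137.5   53.1] psi -80.6 F [1.4 0.6 0.3] gap 40.2 | target [ 595.3 -137.1   52.   -80. ] -> tx,ty,tz [-0.002  0.005  0.   ] turn -0.003
clk 6.05 pos [ 595.3 -137.5   53.1] psi -80.6 F [1.4 0.6 0.3] gap 40.2 | target [ 543.9 -129.9   52.  -116. ] -> tx,ty,tz [-0.08   0.004 -0.248] turn 0.197
```

View pics/w3.png

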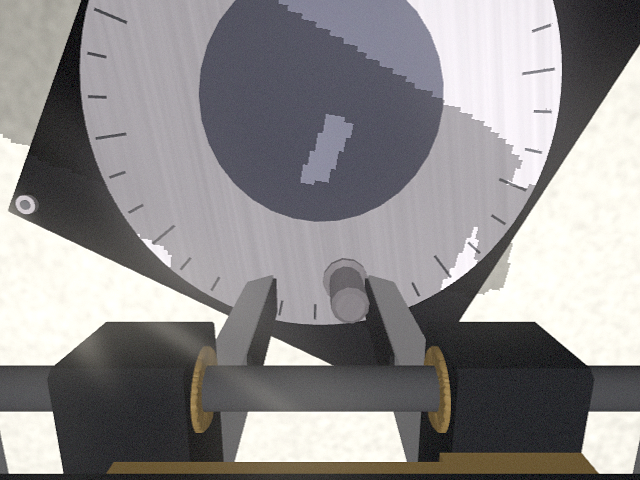

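```bash
python3 -m creep '[{"tx":-0.003,"ty":0.004,"tz":-0.029,"turn":0.022,"fingers":40},{"tx":-0.006,"ty":0.004,"tz":-0.0585,"turn":0.044,"fingers":40},{"tx":-0.011,"ty":0.004,"tz":-0.087,"turn":0.067,"fingers":40},{"tx":-0.018,"ty":0.004,"tz":-0.116,"turn":0.089,"fingers":40},{"tx":-0.027,"ty":0.004,"tz":-0.144,"turn":0.111,"fingers":40},{"tx":-0.038,"ty":0.004,"tz":-0.171,"turn":0.133,"fingers":40},{"tx":-0.048,"ty":0.004,"tz":-0.19,"turn":0.15,"fingers":40},{"tx":-0.058,"ty":0.004,"tz":-0.207,"turn":0.165,"fingers":40},{"tx":-0.066,"ty":0.004,"tz":-0.221,"turn":0.178,"fingers":40},{"tx":-0.071,"ty":0.004,"tz":-0.231,"turn":0.186,"fingers":40},{"tx":-0.071,"ty":0.004,"tz":-0.231,"turn":0.186,"fingers":40}]'; python3 go.py "post(-114)" "post(-116)"
python3 - <<'E'
from cell import optics
import cv2
for n in("wrist","top","scene"):
    c=optics.camera(n);cv2.imwrite(f"pics/{n}4.png",cv2.convertScaleAbs(c["frame"][:,:,::-1],alpha=1.2))
E
```

```text
clock: 7.2
eef_pos: [547.1, -131.0, 52.7]
eef_rot: [-1.566, -0.001, -1.993]
wrist_force: [0.1, -0.9, 0.4]
finger_gap: 39.9
clk 7.20 pos [ 547.1 -131.    52.7] psi -114.2 F [ 0.1 -0.9  0.4] gap 39.9 | target [ 546.5 -131.1   52.  -114. ] -> tx,ty,tz [ 0.002  0.003 -0.002] turn -0.001
clk 7.20 pos [ 547.1 -131.    52.7] psi -114.2 F [ 0.1 -0.9  0.4] gap 39.9 | target [ 543.9 -129.9   52.  -116. ] -> tx,ty,tz [ 0.002  0.003 -0.017] turn 0.010
```

View pics/wrist4.png

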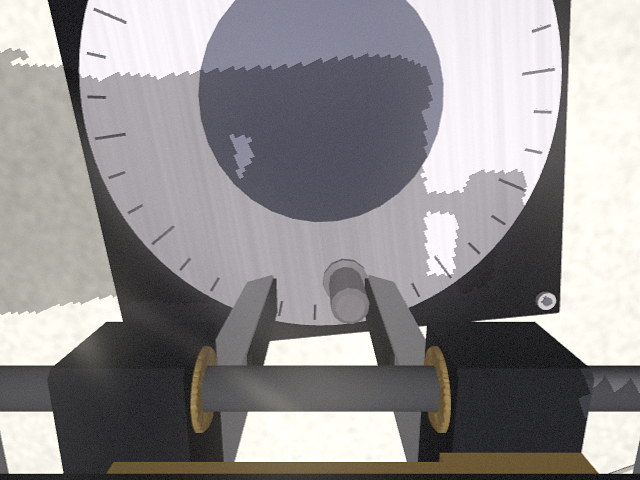

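View pics/top4.png

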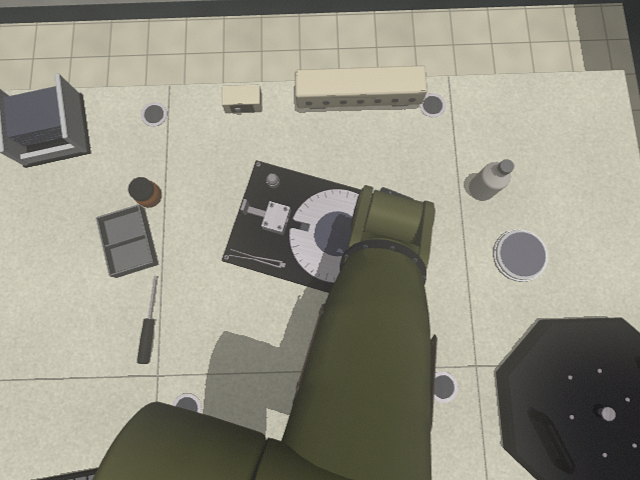

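View pics/scene4.png

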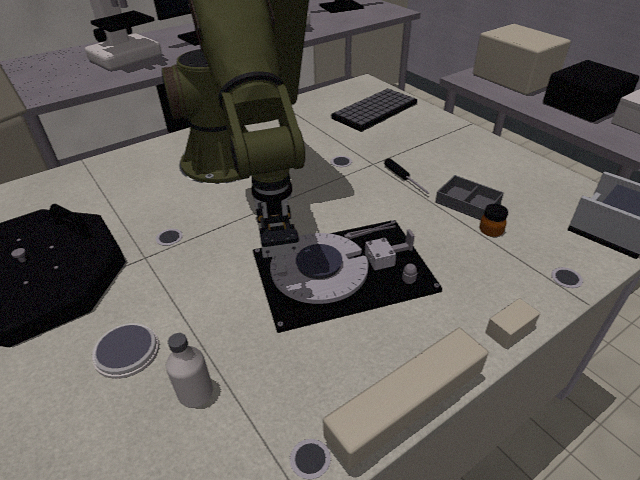

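```bash
cat > look.py <<'E'
import sys
from h import *
from cell import optics
from go import C,YS
def P(c,x,y,z):
    ca,sa=np.cos(YS),np.sin(YS); return proj(c,[C[0]+x*ca-y*sa,C[1]+x*sa+y*ca,z])
def run(name):
    c=optics.camera("top");pickle.dump(c,open("last.pkl","wb"))
    x0,y0,k=230,185,8
    im=cv2.resize(c["frame"][y0:y0+70,x0:x0+95,::-1],None,fx=k,fy=k,interpolation=cv2.INTER_CUBIC)
    im=cv2.convertScaleAbs(im,alpha=1.3)
    f=lambda p:tuple(int((q-o+.5)*k) for q,o in zip(p,(x0,y0)))
    for y in(-9,0,9): cv2.line(im,f(P(c,60,y,40)),f(P(c,108,y,40)),(0,0,255),1)
    cv2.line(im,f(P(c,165,0,39)),f(P(c,215,0,39)),(0,255,0),1)
    cv2.line(im,f(P(c,118,30,47)),f(P(c,166,30,47)),(0,255,255),1);cv2.line(im,f(P(c,118,-30,47)),f(P(c,166,-30,47)),(0,255,255),1)
    cv2.imwrite(name,im)
if __name__=="__main__": run(sys.argv[1])
E
python3 look.py pics/l1.png
```

```text
(no output)
```

View pics/l1.png

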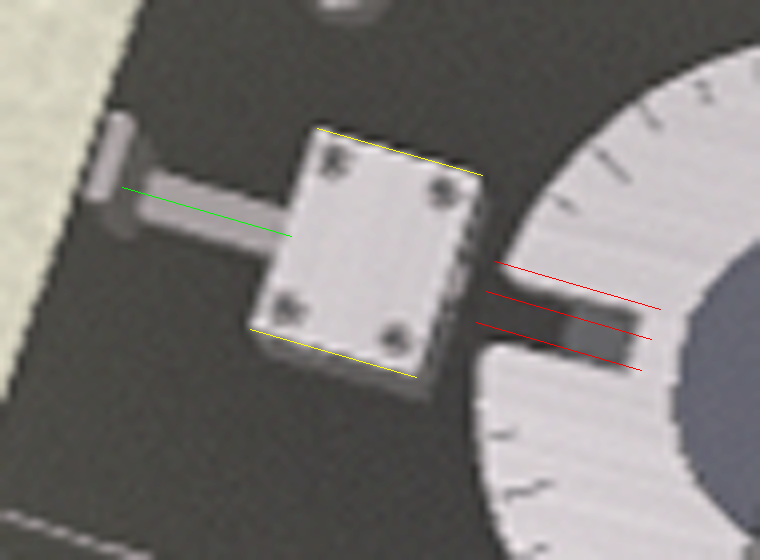

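```bash
python3 -m creep '[{"tx":0,"ty":0.003,"tz":-0.009,"turn":0.007,"fingers":40},{"tx":0.0,"ty":0.003,"tz":-0.018,"turn":0.014,"fingers":40},{"tx":0.0,"ty":0.003,"tz":-0.018,"turn":0.014,"fingers":40}]'; python3 go.py "post(-116.7)"; python3 look.py pics/l2.png
```

```text
clock: 7.7
eef_pos: [543.5, -129.5, 51.5]
eef_rot: [-1.567, -0.001, -2.039]
wrist_force: [-0.4, -0.0, -0.4]
finger_gap: 39.8
clk 7.70 pos [ 543.5 -129.5   51.5] psi -116.8 F [-0.4 -0.  -0.4] gap 39.8 | target [ 543.  -129.4   52.  -116.7] -> tx,ty,tz [ 0.001 -0.002 -0.002] turn -0.001
```

View pics/l2.png

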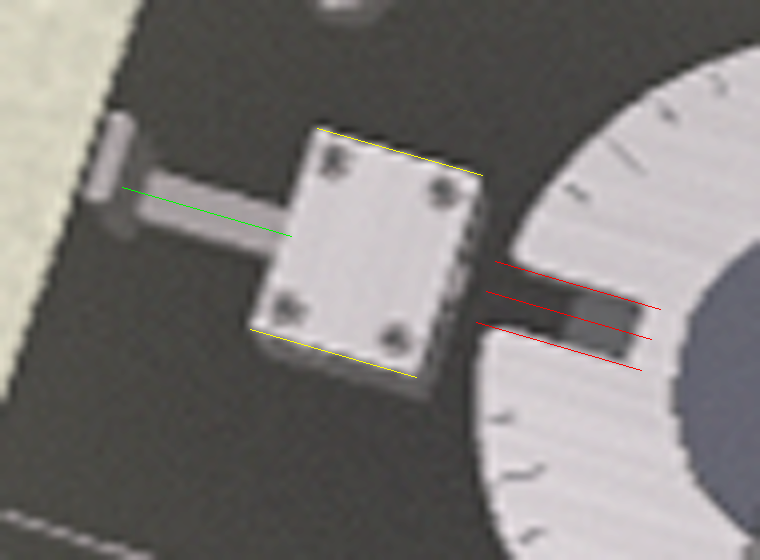

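```bash
python3 -m creep '[{"tx":0,"ty":0,"tz":0.02,"turn":0,"fingers":40},{"tx":0,"ty":-0.1,"tz":0.04,"turn":0,"fingers":40},{"tx":0,"ty":-0.3,"tz":0.04,"turn":0,"fingers":40},{"tx":0,"ty":-0.4,"tz":0.04,"turn":0,"fingers":40},{"tx":0,"ty":-0.4,"tz":0.04,"turn":0,"fingers":0},{"tx":0,"ty":-0.4,"tz":0.04,"turn":0,"fingers":0},{"tx":0,"ty":-0.4,"tz":0.04,"turn":0,"fingers":0},{"tx":0,"ty":-0.4,"tz":0.04,"turn":0,"fingers":0}]'; python3 go.py "stg(250,0,130)"; python3 look.py pics/l3.png
```

```text
clock: 8.55
eef_pos: [549.9, -132.8, 130.3]
eef_rot: [-1.569, -0.001, -2.038]
wrist_force: [-0.1, -0.5, -0.4]
finger_gap: 11.6
clk 8.55 pos [ 549.9 -132.8  130.3] psi -116.8 F [-0.1 -0.5 -0.4] gap 11.6 | target [ 659.2  183.   130.  -108.3] -> tx,ty,tz [-1.656e+00 -1.000e-03 -2.230e-01] turn -0.047
```

View pics/l3.png

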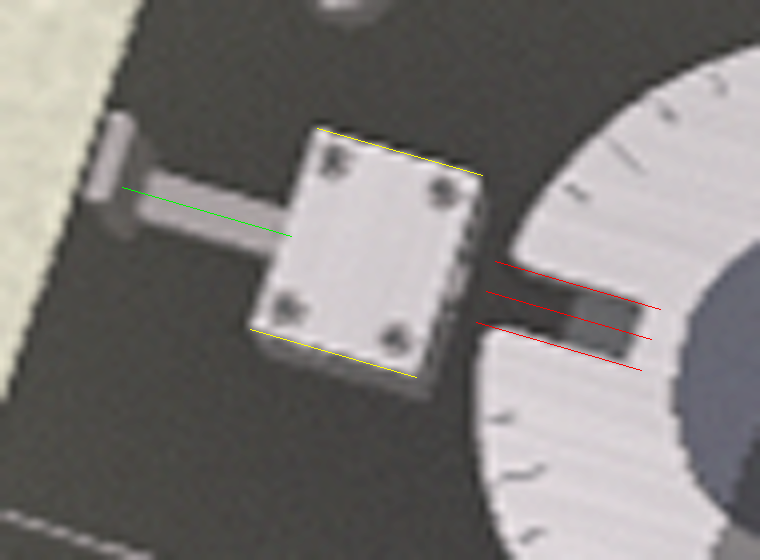

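```bash
python3 -m creep '[{"tx":-0.2,"ty":0,"tz":-0.03,"turn":-0.047,"fingers":0},{"tx":-0.4,"ty":0,"tz":-0.06,"turn":-0.047,"fingers":0},{"tx":-0.6,"ty":0,"tz":-0.08,"turn":-0.047,"fingers":0},{"tx":-0.8,"ty":0,"tz":-0.11,"turn":-0.047,"fingers":0},{"tx":-1,"ty":0,"tz":-0.13,"turn":-0.047,"fingers":0},{"tx":-1,"ty":0,"tz":-0.13,"turn":-0.047,"fingers":0}]'; python3 go.py "stg(250,0,130)"
```

```text
clock: 9.2
eef_pos: [617.4, 61.5, 129.3]
eef_rot: [-1.57, -0.001, -1.886]
wrist_force: [-0.3, 0.1, 0.4]
finger_gap: 0.9
clk 9.20 pos [617.4  61.5 129.3] psi -108.1 F [-0.3  0.1  0.4] gap 0.9 | target [ 659.2  183.   130.  -108.3] -> tx,ty,tz [-0.642 -0.004  0.01 ] turn 0.001
```

```bash
python3 -m creep '[{"tx":-0.2,"ty":0,"tz":0.01,"turn":0,"fingers":0},{"tx":-0.4,"ty":0,"tz":0.01,"turn":0,"fingers":0},{"tx":-0.6,"ty":0,"tz":0.01,"turn":0,"fingers":0},{"tx":-0.642,"ty":0,"tz":0.01,"turn":0.001,"fingers":0},{"tx":-0.642,"ty":0,"tz":0.01,"turn":0.001,"fingers":0}]'; python3 go.py "stg(250,0,54)"
python3 - <<'E'
from cell import optics
import cv2
c=optics.camera("wrist");cv2.imwrite("pics/w5.png",cv2.convertScaleAbs(c["frame"][:,:,::-1],alpha=1.2))
E
```

```text
clock: 9.7
eef_pos: [658.9, 183.3, 128.2]
eef_rot: [-1.571, -0.002, -1.888]
wrist_force: [0.4, 0.3, -0.5]
finger_gap: 0.8
clk 9.70 pos [658.9 183.3 128.2] psi -108.2 F [ 0.4  0.3 -0.5] gap 0.8 | target [ 659.2  183.    54.  -108.3] -> tx,ty,tz [0.    0.371 0.002] turn 0.001
```

View pics/w5.png

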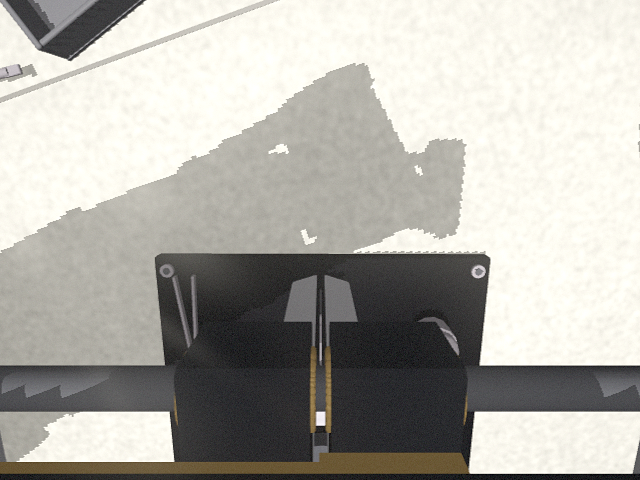

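```bash
python3 -m creep '[{"tx":0,"ty":0.2,"tz":0.002,"turn":0.001,"fingers":0},{"tx":0,"ty":0.35,"tz":0.002,"turn":0.001,"fingers":0},{"tx":0,"ty":0.39,"tz":0.002,"turn":0.001,"fingers":0},{"tx":0,"ty":0.39,"tz":0.002,"turn":0.001,"fingers":0}]'; python3 go.py "stg(228,0,50)" "stg(180,0,50)"
```

```text
clock: 10.15
eef_pos: [658.9, 180.4, 49.9]
eef_rot: [-1.572, -0.003, -1.894]
wrist_force: [0.2, 0.5, 0.6]
finger_gap: 0.8
clk 10.15 pos [658.9 180.4  49.9] psi -108.5 F [0.2 0.5 0.6] gap 0.8 | target [ 652.3  162.1   50.  -108.3] -> tx,ty,tz [ 0.097 -0.    -0.002] turn -0.001
clk 10.15 pos [658.9 180.4  49.9] psi -108.5 F [0.2 0.5 0.6] gap 0.8 | target [ 637.2  116.5   50.  -108.3] -> tx,ty,tz [ 0.337  0.001 -0.001] turn -0.001
```

```bash
python3 -m creep '[{"tx":0.03,"ty":0,"tz":0,"turn":0,"fingers":0},{"tx":0.06,"ty":0,"tz":0,"turn":0,"fingers":0},{"tx":0.07,"ty":0,"tz":0,"turn":0,"fingers":0},{"tx":0.08,"ty":0,"tz":0,"turn":0,"fingers":0},{"tx":0.09,"ty":0,"tz":-0.001,"turn":0,"fingers":0},{"tx":0.1,"ty":0,"tz":-0.001,"turn":0,"fingers":0},{"tx":0.11,"ty":0,"tz":-0.001,"turn":0,"fingers":0},{"tx":0.12,"ty":0,"tz":-0.001,"turn":0,"fingers":0},{"tx":0.13,"ty":0,"tz":-0.001,"turn":0,"fingers":0},{"tx":0.14,"ty":0,"tz":-0.001,"turn":0,"fingers":0},{"tx":0.15,"ty":0,"tz":-0.001,"turn":0,"fingers":0}]'; python3 go.py "stg(182,0,50)";python3 look.py pics/l4.png
```

```text
clock: 11.25
eef_pos: [649.1, 152.0, 50.0]
eef_rot: [-1.572, -0.003, -1.894]
wrist_force: [0.8, 2.3, 0.5]
finger_gap: 0.5
clk 11.25 pos [649.1 152.   50. ] psi -108.5 F [0.8 2.3 0.5] gap 0.5 | target [ 637.8  118.4   50.  -108.3] -> tx,ty,tz [ 0.177  0.001 -0.   ] turn -0.001
```

View pics/l4.png

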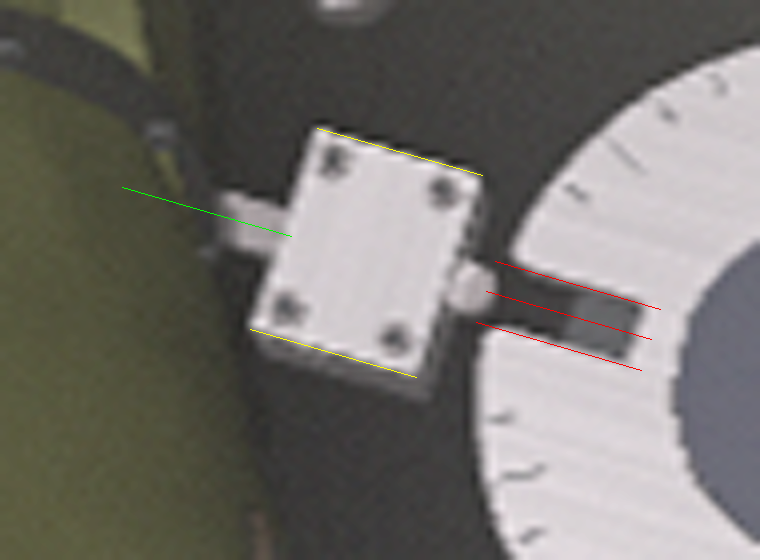

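```bash
python3 -m creep '[{"tx":0.01,"ty":0,"tz":0,"turn":0,"fingers":0},{"tx":0.02,"ty":0,"tz":0,"turn":0,"fingers":0},{"tx":0.03,"ty":0,"tz":0,"turn":0,"fingers":0},{"tx":0.04,"ty":0,"tz":0,"turn":0,"fingers":0},{"tx":0.05,"ty":0,"tz":0,"turn":0,"fingers":0},{"tx":0.06,"ty":0,"tz":0,"turn":0,"fingers":0}]'; python3 go.py "stg(182,0,50)"; python3 -m creep '[{"tx":0.01,"ty":0,"tz":0,"turn":0,"fingers":0},{"tx":0.02,"ty":0,"tz":0,"turn":0,"fingers":0},{"tx":0.03,"ty":0,"tz":0,"turn":0,"fingers":0},{"tx":0.04,"ty":0,"tz":0,"turn":0,"fingers":0},{"tx":0.05,"ty":0,"tz":0,"turn":0,"fingers":0},{"tx":0.06,"ty":0,"tz":0,"turn":0,"fingers":0},{"tx":0.07,"ty":0,"tz":0,"turn":0,"fingers":0},{"tx":0.08,"ty":0,"tz":0,"turn":0,"fingers":0}]'; python3 go.py "stg(182,0,50)";python3 look.py pics/l5.png
```

```text
clock: 11.9
eef_pos: [645.2, 140.1, 50.0]
eef_rot: [-1.573, -0.003, -1.894]
wrist_force: [0.8, 3.0, -0.3]
finger_gap: 0.3
clk 11.90 pos [645.2 140.1  50. ] psi -108.5 F [ 0.8  3.  -0.3] gap 0.3 | target [ 637.8  118.4   50.  -108.3] -> tx,ty,tz [ 0.115  0.    -0.   ] turn -0.001
clock: 12.7
eef_pos: [640.1, 124.8, 50.0]
eef_rot: [-1.573, -0.003, -1.894]
wrist_force: [2.1, 2.0, -1.7]
finger_gap: 0.4
clk 12.70 pos [640.1 124.8  50. ] psi -108.5 F [ 2.1  2.  -1.7] gap 0.4 | target [ 637.8  118.4   50.  -108.3] -> tx,ty,tz [ 0.034  0.    -0.   ] turn -0.001
```

View pics/l5.png

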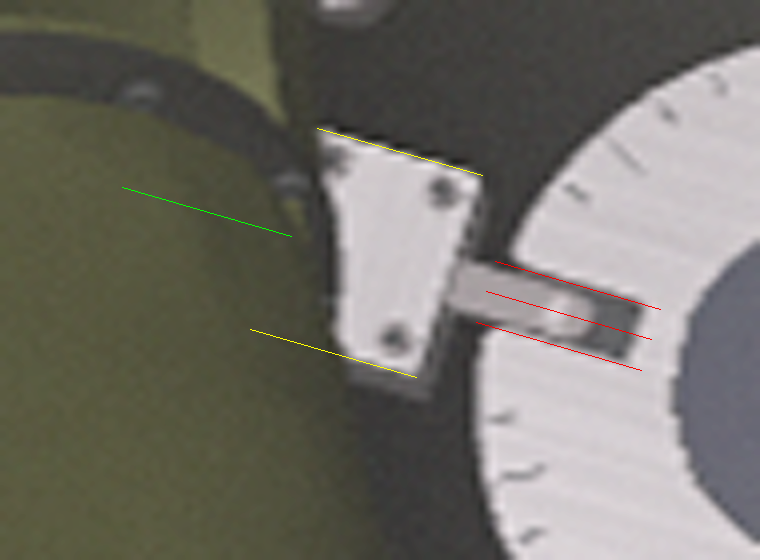

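```bash
python3 -m creep '[{"tx":0.005,"ty":0,"tz":0,"turn":0,"fingers":0},{"tx":0.01,"ty":0,"tz":0,"turn":0,"fingers":0},{"tx":0.015,"ty":0,"tz":0,"turn":0,"fingers":0},{"tx":0.02,"ty":0,"tz":0,"turn":0,"fingers":0},{"tx":0.023,"ty":0,"tz":0,"turn":0,"fingers":0}]'; python3 go.py "stg(182,0,50)"
```

```text
clock: 13.25
eef_pos: [638.5, 120.1, 50.0]
eef_rot: [-1.573, -0.003, -1.894]
wrist_force: [3.2, 4.8, -1.3]
finger_gap: 0.7
clk 13.25 pos [638.5 120.1  50. ] psi -108.5 F [ 3.2  4.8 -1.3] gap 0.7 | target [ 637.8  118.4   50.  -108.3] -> tx,ty,tz [ 0.009  0.    -0.   ] turn -0.001
```

Force is rising slightly; continue in half-millimetre rows.

```bash
python3 -m creep '[{"tx":0.002,"ty":0,"tz":0,"turn":0,"fingers":0},{"tx":0.004,"ty":0,"tz":0,"turn":0,"fingers":0}]'; python3 go.py "stg(182,0,50)"; python3 -m creep '[{"tx":0.002,"ty":0,"tz":0,"turn":0,"fingers":0},{"tx":0.004,"ty":0,"tz":0,"turn":0,"fingers":0}]'; python3 go.py "stg(182,0,50)";python3 look.py pics/l6.png
```

```text
clock: 13.45
eef_pos: [638.5, 120.0, 50.1]
eef_rot: [-1.572, -0.002, -1.894]
wrist_force: [5.6, 8.3, -3.1]
finger_gap: 0.2
clk 13.45 pos [638.5 120.   50.1] psi -108.5 F [ 5.6  8.3 -3.1] gap 0.2 | target [ 637.8  118.4   50.  -108.3] -> tx,ty,tz [ 0.009  0.001 -0.001] turn -0.001
clock: 13.65
eef_pos: [638.5, 120.0, 50.2]
eef_rot: [-1.572, -0.0, -1.894]
wrist_force: [5.3, 8.9, -2.7]
finger_gap: 0.7
clk 13.65 pos [638.5 120.   50.2] psi -108.5 F [ 5.3  8.9 -2.7] gap 0.7 | target [ 637.8  118.4   50.  -108.3] -> tx,ty,tz [ 0.009  0.001 -0.001] turn -0.001
```

View pics/l6.png

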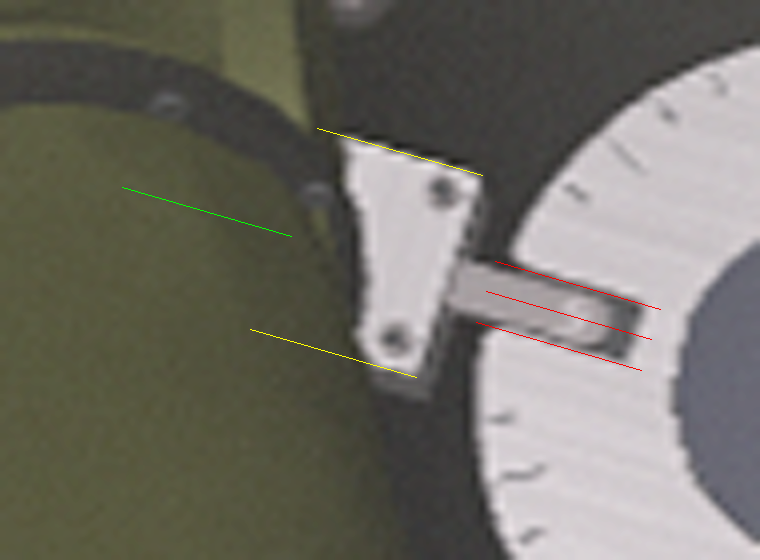

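Run:
```python
from h import *
from go import C,YS
c=pickle.load(open("last.pkl","rb"))
R=np.array([[np.cos(YS),-np.sin(YS)],[np.sin(YS),np.cos(YS)]])
for u,v,z in((603,322,36),(606,323,36),(640,308,40),(623,362,40)):
    print(R.T@(ray(c,u/8-.5+230,v/8-.5+185,z)[:2]-C))
```

```text
[74.75271006 -1.86956518]
[73.86785575 -1.83382193]
[65.64301777 -7.75587224]
[65.69654068  8.26944656]
```

```bash
python3 -m creep '[{"tx":0.004,"ty":0,"tz":0,"turn":0,"fingers":0},{"tx":0.006,"ty":0,"tz":0,"turn":0,"fingers":0},{"tx":0.006,"ty":0,"tz":0,"turn":0,"fingers":0}]'; python3 go.py "stg(182,0,50)"
```

```text
clock: 14.0
eef_pos: [638.5, 120.0, 50.2]
eef_rot: [-1.571, 0.002, -1.893]
wrist_force: [5.7, 9.2, -4.0]
finger_gap: 0.5
clk 14.00 pos [638.5 120.   50.2] psi -108.5 F [ 5.7  9.2 -4. ] gap 0.5 | target [ 637.8  118.4   50.  -108.3] -> tx,ty,tz [ 0.009  0.001 -0.001] turn -0.001
```

```bash
python3 -m creep '[{"tx":-0.02,"ty":0,"tz":0,"turn":0,"fingers":0},{"tx":-0.1,"ty":0,"tz":0,"turn":0,"fingers":0},{"tx":-0.2,"ty":-0.1,"tz":0,"turn":0,"fingers":0},{"tx":-0.25,"ty":-0.35,"tz":0,"turn":0,"fingers":0},{"tx":-0.4,"ty":-0.6,"tz":0,"turn":0,"fingers":0},{"tx":-0.6,"ty":-0.75,"tz":0,"turn":0,"fingers":0},{"tx":-0.7,"ty":-0.75,"tz":0,"turn":0,"fingers":0},{"tx":-0.7,"ty":-0.75,"tz":0,"turn":0,"fingers":0}]'; python3 look.py pics/l7.png;  python3 - <<'E'
from cell import optics
import cv2
c=optics.camera("scene");im=c["frame"][190:340,245:445,::-1]
cv2.imwrite("pics/s7.png",cv2.resize(im,None,fx=4,fy=4,interpolation=cv2.INTER_CUBIC))
cv2.imwrite("pics/s7full.png",c["frame"][:,:,::-1])
E
```

```text
clock: 14.8
eef_pos: [683.0, 256.5, 201.5]
eef_rot: [-1.569, 0.003, -1.89]
wrist_force: [-0.5, -0.6, -1.7]
finger_gap: 0.4
```

View pics/l7.png

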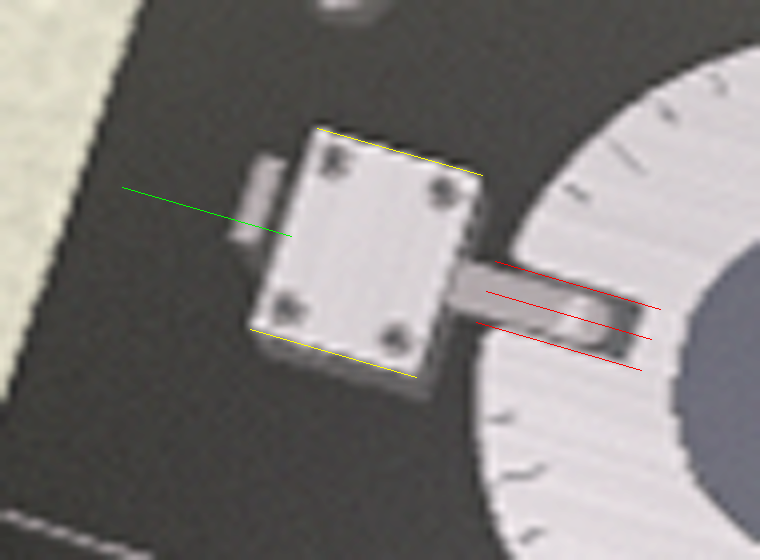

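View pics/s7.png

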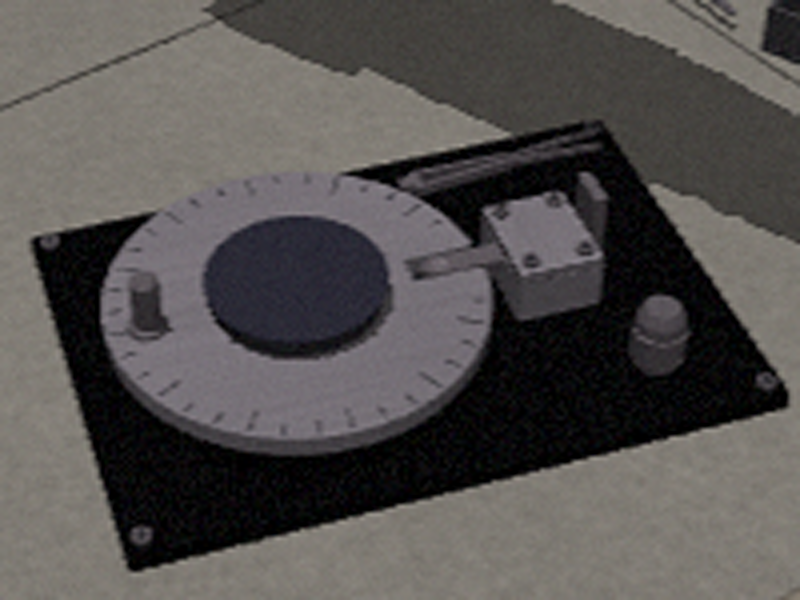

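Run:
```python
from h import *
from go import C,YS
c=pickle.load(open("last.pkl","rb"))
R=np.array([[np.cos(YS),-np.sin(YS)],[np.sin(YS),np.cos(YS)]])
for u,v in((109,157),(258,199)):
    print(R.T@(ray(c,u/8-.5+230,v/8-.5+185,73)[:2]-C))
```

```text
[2.12503963e+02 1.67386471e-01]
[ 1.70108221e+02 -1.26637185e-01]
```

Run:
```python
from h import *
from look import P
for src,(x0,y0,w,hh,k) in dict(top=(245,195,40,30,20),scene=(360,215,60,50,13)).items():
    if src=="top": c=pickle.load(open("last.pkl","rb"))
    else:
        from cell import optics; c=optics.camera("scene")
    im=cv2.resize(c["frame"][y0:y0+hh,x0:x0+w,::-1],None,fx=k,fy=k,interpolation=cv2.INTER_CUBIC)
    im=cv2.convertScaleAbs(im,alpha=1.4)
    f=lambda p:[int((q-o+.5)*k) for q,o in zip(p,(x0,y0))]
    for xc,col in((170,(0,0,255)),(174,(0,255,0))):
        cv2.polylines(im,[np.array([f(P(c,xc+a,b,73)) for a,b in((-4,-13),(4,-13),(4,13),(-4,13))])],True,col,1)
    cv2.polylines(im,[np.array([f(P(c,a,b,47)) for a,b in((118,-30),(166,-30),(166,30),(118,30))])],True,(255,255,0),1)
    cv2.imwrite(f"pics/ov_{src}.png",im)
```

```text
(no output)
```

View pics/ov_top.png

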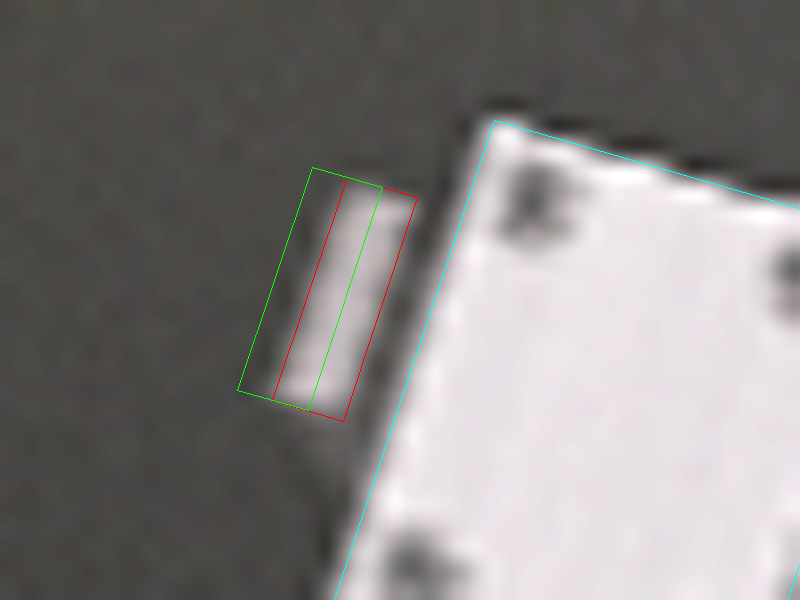

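View pics/ov_scene.png

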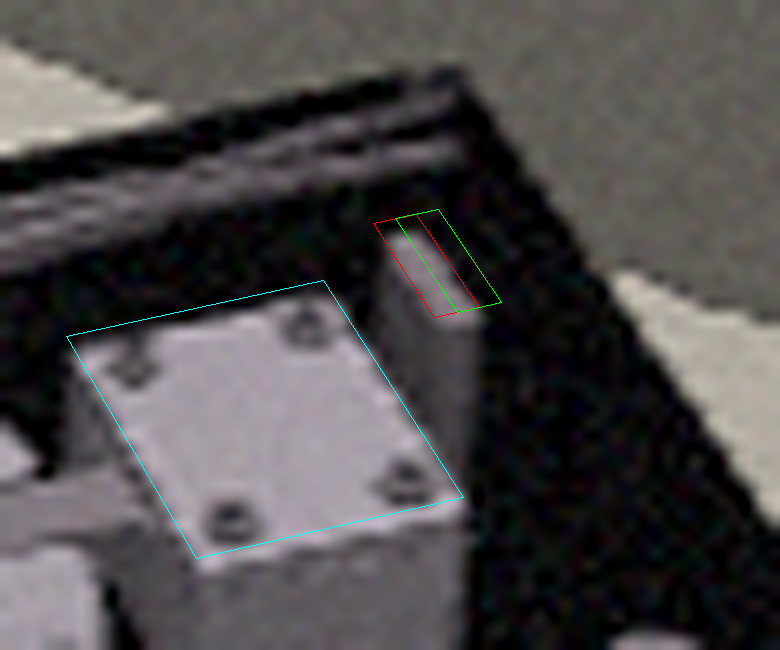

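Both cameras put the tab at the 170 mm home position, and the hand is well clear, so I am handing the job in.

```bash
python3 -c "
from cell import manip,monitor
s=monitor.read_state();print(s['clock'],s['wrist_force'])
print(manip.sign_off())"
```

```text
14.95 [-0.74020237  0.47962351 -0.5250167 ]
the job is handed in; nothing more can be done
None
```

The stage looks locked: the slot faces the lock bar and the bar appears fully home. I handed the job in at about 15 s of the 64 s allowed; no verdict was reported.

**What I did:** I held the fingers loosely around the post without gripping it and pushed it about 139° clockwise. Then I lifted off, closed the fingers and pushed the tab until the bar stopped hard at about 11 N. After that I moved the hand back and up, to about 200 mm above the deck.

**Last checks:**
- **Bar home:** in both the top and scene images, the tab's outline matches the fully home position (170 mm from the axis).
- **Slot alignment:** the top image shows the nose in the slot and the slot within about 1 mm of the bar's line. The disc stayed put when the hand left the post.
- **Hand clear:** the wrist force was about 1 N, which is noise.
- **Other objects:** the tweezers and objective look unmoved in the images. I did not measure the things on the deck around the stage, but the hand was never near them.

**Disagreements:**
- **Tab travel:** in the images the tab moved about 42.5 mm rather than 46 mm, so the bar may not have been fully withdrawn at the start.
- **Nose and finger readings:** the image of the nose and the finger position at the stop each came out about 1.5 mm short of home, which is within the calibration error.

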